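# Press a dowel joint shut in the locking clamp and release it

### The arm

A 6-joint arm with a two-finger parallel gripper is mounted at the origin on the work surface. World frame = base frame: x ahead of the robot, y to its left, z up, the work surface at z = 0. Lengths are in m, angles in rad, forces in N, time in s.
With the tool pointing down it reaches from about 0.3 to 0.775 m from the base axis. Payload 14.6 kg.
Tool frame: the origin (TCP) lies on the centre line of the jaws, within the pads' length; the fingertips stand 19 mm ahead of it and the grasp point (between the pads) is the TCP; z points along the fingers, y is the direction in which the jaws open and shut (so a half turn about z gives the same grasp; the last joint's range is limited). The gripper opens to 94 mm and grips with 3 to 60 N. Pads are 16 mm wide; open, the fingers measure 119 mm over their backs; the gripper's body (75 mm by 177 mm) begins 78 mm behind the grasp point.
Start: joints at [-1.199, 0.3, 1.521, -0, 1.321, -0.067], TCP at [0.234, -0.498, 0.224] pointing down, gripper open.
Joint ranges: [-3.03, 3.03], [-0.79, 2.21], [0.23, 2.52], [-1.04, 4.18], [0, 3.07], [-2.55, 2.55]. Speed limits (rad/s): [2.22, 2.22, 2.57, 3.14, 3.14, 3.14].

### API

Orientations are given as [roll, pitch, yaw] about the fixed x, y, z axes, in that order (R = Rz(yaw) Ry(pitch) Rx(roll)).
In Python, from station import ctrl gives the robot as it stands. The module is installed in compiled form; this text tells all that it offers.
- The arm moves only by the shell command python3 -m creep 'ROWS' [FORCE]. ROWS is a JSON object of lists of equal length, an entry for each row: "translation": the shift along the world's x, y, z in mm, a list of three; "yaw": the turn about the world's z in rad; "gripper": the closure in counts, from 0 (fully open) to 255 (shut). A call has 1 to 5 rows; each row is the pose to reach, as a shift and turn from the pose measured when the call began; what a row does not reach only later rows make up. A row lasts 1/12 s, in which the tool goes at most 41.7 mm and 7.16 degrees, less where a joint would pass 70% of its speed; a pose out of reach is approached as far as the arm can. A call with a gripper value outside its range is refused whole. The fingers move at their own pace and stop on an object; FORCE is the grip in N (left out, the last holds). Time passes only in rows, so rows that repeat a pose let the fingers close. It gives the time, the measured TCP pose, the force and the opening at its end, in the units of the state.
- ctrl.get_obs(): the state, without advancing time (a new reading comes with each control period).
- ctrl.camera(name): name is "scene" or "top" or "wrist"; returns a dict with "pixels" (384x512x3 uint8, red, green, blue), "depth" (384x512 float32, m along the optical axis (not along the pixel's ray), 0 where there is no reading), "fx", "fy", "cx", "cy" (pixels), "dist" ([k1, k2, p1, p2, k3] as OpenCV has them; the pictures are not rectified), "R" (3x3) and "t" (3): a world point X has camera coordinates R X + t; the wrist camera has in their place "tool_from_camera" (4x4, takes a point from camera to tool coordinates, whose origin is the TCP and whose axes are the flange's). Camera axes: x right, y down, z forward; pixel columns grow to the right and rows downward; lengths in m; the calibration is good to about 2 mm. A picture is of the moment at which its call begins: read the wrist's pose just before it.
- ctrl.hand_in(): hands the job in, once; it reports no verdict.
The state is a dict: "time_s": time; "qpos": joint angles; "joint_vel": joint speeds; "tau": joint torques, N m; "ee_pos": TCP position; "eef_rot": TCP orientation; "force": force on the tool from outside, world axes, zero at the start; "moment": the same for the moment, N m; "grip_width": finger opening in m.
Only numpy, scipy, OpenCV 4.12 (cv2) and the standard library are available. Lean on these libraries where they do the work, as an engineer would, in place of code of your own. Each camera call takes 0.05 s, during which the arm holds its last target. There are 200 camera calls.

### The job

The bench-mounted locking pliers with the yellow grips hold a small two-piece wooden dowel joint whose top half still stands proud. Push the yellow handle down until it goes over centre and stays locked by itself with the joint pressed shut, take the hand away for a moment, then flick down the red release lever of the same pliers so that the handle springs fully open, leaving the joint lying free on its anvil. Do not operate the pliers with the blue grips.

Things in the scene. Friction and masses are not known exactly. Their poses are not given: they have to be found in the camera images.
- clamp: pliers with yellow grips on an aluminium base plate 300 x 70 x 12 mm screwed to the table; origin under the plate, 8 mm ahead of its centre, +x from the handles to the jaws, +y to the side of the red release lever, +z up. The anvil with the wooden joint is at x = 105 mm; the handle's hinge at x = -20, z = 85 mm, its line along y. A like pair with blue grips stands near it.
- handle_pad (a point): point on the upper face of the yellow moving handle (grip 30 mm wide, 85 mm long), 105 mm from its hinge and 30 mm short of its rear end. Open, it is at about x = -103, y = 0, z = 150 mm in the clamp's frame, the handle rising 0.56 rad to the rear; locked, it is at x = -125, y = 0, z = 96 mm, the handle level.
- handle (a joint): angle of the yellow handle, rad: 0 = fully open (up), 0.56 = fully down, at its stop. A spring pushes it open (8 to 15 N at the handle_pad while it is pushed down); past about 0.48 (dead centre) it snaps on to 0.56 and stays there.
- cap (a joint): how far the darker top half (50 x 40 x 12 mm, on dowels over a pale 50 x 40 x 20 mm block) of the wooden joint is pressed down, m: 0 = as proud as it can be, 0.007 = fully shut; stiff, stays where it is put. The yellow pliers' jaw presses it as the handle closes.
- block: the pale lower half of the wooden joint, loose in a shallow nest on the anvil of the yellow pliers; origin at the centre of its underside, which rests 30 mm above the underside of the base plate.
- release_pad (a point): centre of the upper face of the red release paddle (34 x 36 mm, 6 mm thick) of the yellow pliers, 80 mm to the clamp's +y side of its handle, at x = -80, z = 67 mm in the clamp's frame when at rest. Pressed straight down with 5 to 10 N it goes down by 22 mm to its stop; the locked handle springs open after about 12 mm.
- release (a joint): angle of the release lever, rad: 0 = at rest (up), 0.45 = pressed to its stop; about 0.25 frees the handle; it springs back when let go. Its hinge line runs along the clamp's x.
- blue_handle (a joint): angle of the blue-gripped pliers' handle, rad: 0 = open, 0.56 = locked. To be left open.
Mind the look-alikes: they are no part of the job. What is shaped like the block but orange or purple is not meant.

How it is judged:
By the outcome, as a careful person would: the job done as asked, in the order asked, and still so for the second after the job is handed in, with the robot touching nothing.
It also fails if it takes over 38 s, if anything falls off the work surface, if the arm or the gripper's body presses on something with over 40 N, if the wrist force passes 120 N, or if a joint passes its speed limit or range.

## Working session

There is one attempt and no reset: what is moved stays moved. The work goes in short steps, Python scripts to look and compute and a shell command to move; the robot and the scene stay as the last step left them, time stands still between calls to the robot, and variables do not carry over. Pictures are saved under pics/ and viewed, about 8 in all and at most 12, crops included, and the job is handed in when it is done.

```bash
mkdir -p pics; cat > h.py <<'E'
import numpy as np, cv2, pickle
from station import ctrl
def grab(n):
    o=ctrl.get_obs(); c=ctrl.camera(n); c['obs']=o
    pickle.dump(c,open(f'pics/{n}.pkl','wb')); return c
def world(c,u,v,d=None,z=None):
    K=np.array([[c['fx'],0,c['cx']],[0,c['fy'],c['cy']],[0,0,1]])
    p=cv2.undistortPoints(np.array([[[u,v]]],float),K,np.array(c['dist'],float)).ravel()
    r=np.array([p[0],p[1],1]); R=np.array(c['R']); t=np.array(c['t'])
    if d is not None: return R.T@(r*d-t)
    C=-R.T@t; w=R.T@r; return C+w*(z-C[2])/w[2]
E
python3 - <<'E'
from h import *
a=grab('scene');b=grab('top')
im=np.vstack([a['pixels'],b['pixels']])
cv2.imwrite('pics/1.png',a['pixels'][...,::-1]);cv2.imwrite('pics/2.png',b['pixels'][...,::-1])
print(ctrl.get_obs())
for c in(a,b): print(-np.array(c['R']).T@np.array(c['t']))
E
```

```text
{'time_s': 0.1, 'qpos': array([-1.19862073e+00,  3.00392670e-01,  1.52149808e+00, -5.79708216e-06,
        1.32065901e+00, -6.65941630e-02]), 'joint_vel': array([-0.000586  , -0.00179793, -0.0002867 , -0.00084104, -0.00196881,
        0.00155159]), 'tau': array([ 3.42035564e-03, -5.32637286e+01, -3.53281832e+01,  7.10439566e-02,
        2.34763155e-02, -3.85277815e-05]), 'ee_pos': array([ 0.2335812 , -0.49771699,  0.22396444]), 'eef_rot': array([-3.14063729e+00, -5.80877617e-05,  4.38771170e-01]), 'force': array([-0.15159289,  0.59383047,  0.14100622]), 'moment': array([ 0.00119224, -0.02045674, -0.00567795]), 'grip_width': 0.0938756104615039}
[ 0.95703096 -0.46529497  0.81933247]
[ 0.54922974 -0.05330228  1.13043623]
```

View pics/1.png

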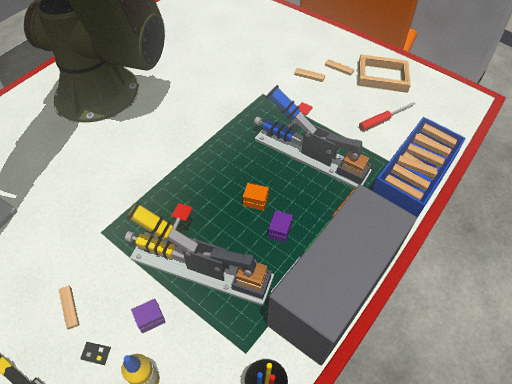

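View pics/2.png

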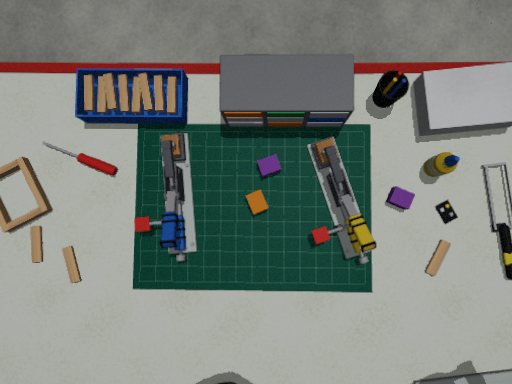

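Candidates: the yellow-grip pliers have their handle at top (360,234) and paddle at (320,235). The blue-grip look-alike has its handle at (173,230) and paddle at (142,224). Other yellow or red items are the glue bottle (440,163), the saw (505,250) and the screwdriver (97,163). I choose the yellow-grip pliers and will measure and crop them now.

```bash
python3 - <<'E'
from h import *
c=pickle.load(open('pics/top.pkl','rb'));s=pickle.load(open('pics/scene.pkl','rb'))
def pts(c,mask):
    v,u=np.nonzero(mask&(c['depth']>0)); return np.array([world(c,a,b,c['depth'][b,a]) for a,b in zip(u,v)])
def roi(c,x0,y0,x1,y1):
    m=np.zeros(c['depth'].shape,bool);m[y0:y1,x0:x1]=1;return m
for n,c,r in(('top',c,(295,130,385,275)),('scene',s,(110,190,280,310))):
    h=cv2.cvtColor(c['pixels'],cv2.COLOR_RGB2HSV);H,S,V=[h[...,i].astype(int) for i in range(3)]
    m=roi(c,*r)
    red=((H<6)|(H>174))&(S>180)&(V>90)&m
    yel=(H>20)&(H<33)&(S>150)&(V>80)&m
    wood=(H>7)&(H<20)&(S>70)&(V>60)&m
    for k,mm in(('red',red),('yel',yel),('wood',wood)):
        p=pts(c,mm); print(n,k,len(p),p.mean(0).round(4),np.median(p,0).round(4),p.min(0).round(3),p.max(0).round(3))
        if k=='yel':
            q=p[p[:,2]>0.12];print(' high yel',len(q),q.mean(0),q.min(0),q.max(0))
            xy=q[:,:2]-q[:,:2].mean(0);print(' dir',np.linalg.svd(xy,full_matrices=False)[2][0])
    if n=='top':
        p=pts(c,m); P=p[(p[:,2]>.006)&(p[:,2]<.018)]
        print('plate',len(P),cv2.minAreaRect((P[:,:2]*1000).astype(np.float32)))
cv2.imwrite('pics/3.png',cv2.resize(np.hstack([pickle.load(open('pics/top.pkl','rb'))['pixels'][130:275,290:390],s['pixels'][170:315,110:285]])[...,::-1],None,fx=2.8,fy=2.8,interpolation=2))
E
```

```text
top red 210 [ 0.5304 -0.1639  0.0672] [ 0.5297 -0.1635  0.068 ] [ 0.508 -0.185  0.002] [ 0.551 -0.145  0.072]
top yel 532 [ 0.5342 -0.2455  0.1239] [ 0.5341 -0.2459  0.1428] [ 0.49 -0.27  0.04] [ 0.578 -0.221  0.167]
 high yel 409 [ 0.53848416 -0.24535247  0.14684754] [ 0.50011743 -0.26963771  0.12117125] [ 0.5781928  -0.22125253  0.16677084]
 dir [-0.94625852 -0.32341121]
top wood 232 [ 0.7305 -0.173   0.0685] [ 0.7388 -0.1711  0.0694] [ 0.514 -0.204  0.001] [ 0.761 -0.142  0.11 ]
plate 1740 ((612.930419921875, -216.50509643554688), (361.08642578125, 218.29685974121094), 0.1786857396364212)
scene red 211 [ 0.5311 -0.1663  0.0655] [ 0.531  -0.1666  0.066 ] [ 0.476 -0.187  0.002] [ 0.551 -0.14   0.069]
scene yel 912 [ 0.5375 -0.2507  0.1036] [ 0.538  -0.2516  0.1294] [ 0.405 -0.275 -0.003] [ 0.578 -0.181  0.163]
 high yel 537 [ 0.54209878 -0.24970327  0.1428117 ] [ 0.51110382 -0.27023585  0.12002122] [ 0.57808002 -0.22389016  0.16300072]
 dir [0.9255385  0.37865352]
scene wood 1001 [ 0.681  -0.1148  0.046 ] [ 0.717  -0.164   0.0421] [ 0.474 -0.264 -0.001] [0.761 0.032 0.137]
```

View pics/3.png

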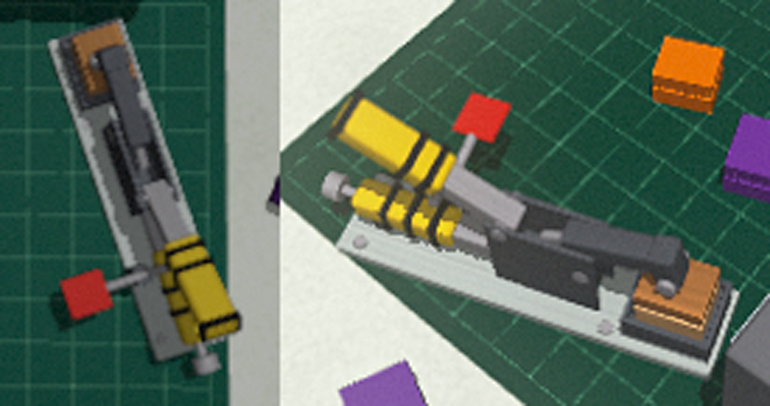

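The crop shows the yellow handle up (crop 200,285), its red paddle on the +y side (85,293) and the dark cap standing proud. My estimate for the clamp is origin ≈ (0.6325, -0.213) and yaw ≈ 0.345. I'm approaching with the fingers shut and the jaw axis along clamp x, so the narrow side of the gripper body faces the handle when it springs open.

```bash
python3 -m creep '{"translation":[[20,17,0],[40,33,0],[60,50,0],[80,66,0],[100,83,0]],"yaw":[0.1,0.2,0.3,0.4,0.5],"gripper":[255,255,255,255,255]}' 20
python3 -m creep '{"translation":[[20,17,0],[40,33,0],[60,50,0],[80,66,0],[100,83,0]],"yaw":[0.1,0.2,0.3,0.4,0.5],"gripper":[255,255,255,255,255]}'
```

```text
time_s: 0.52
ee_pos: [0.3343, -0.4138, 0.2237]
eef_rot: [-3.14, -0.0, 0.944]
force: [-0.0, -0.5, -1.0]
grip_width: 0.0639
time_s: 0.93
ee_pos: [0.4351, -0.3298, 0.2234]
eef_rot: [-3.14, -0.001, 1.448]
force: [-0.6, 0.3, -0.3]
grip_width: 0.0306
```

```bash
python3 -m creep '{"translation":[[20,16,0],[40,32,0],[60,48,0],[80,65,0],[99,81,0]],"yaw":[0.1,0.2,0.3,0.4,0.468],"gripper":[255,255,255,255,255]}'
python3 -m creep '{"translation":[[0,0,0],[0,0,0],[0,0,0]],"yaw":[0,0,0],"gripper":[255,255,255]}'
python3 - <<'E'
from h import *
a=grab('scene');w=grab('wrist')
cv2.imwrite('pics/4.png',np.hstack([cv2.resize(a['pixels'][90:330,80:300],None,fx=1.6,fy=1.6),w['pixels']])[...,::-1] if 0 else np.hstack([cv2.resize(a['pixels'][90:310,80:300],(384,384)),cv2.resize(w['pixels'],(416,384))])[...,::-1])
print(w['tool_from_camera'])
E
```

```text
time_s: 1.35
ee_pos: [0.5349, -0.2477, 0.223]
eef_rot: [-3.139, -0.001, 1.922]
force: [0.1, 0.6, -0.0]
grip_width: 0.0006
time_s: 1.6
ee_pos: [0.5345, -0.2479, 0.2227]
eef_rot: [-3.139, -0.001, 1.921]
force: [-1.2, -0.8, 0.3]
grip_width: 0.0004
[[ 1.66487710e-04 -9.60626175e-01 -2.77844065e-01  8.10385089e-02]
 [ 9.99999848e-01  3.05758380e-04 -4.57925270e-04  5.00476991e-04]
 [ 5.24848152e-04 -2.77843947e-01  9.60626080e-01 -1.60052689e-01]
 [ 0.00000000e+00  0.00000000e+00  0.00000000e+00  1.00000000e+00]]
```

View pics/4.png

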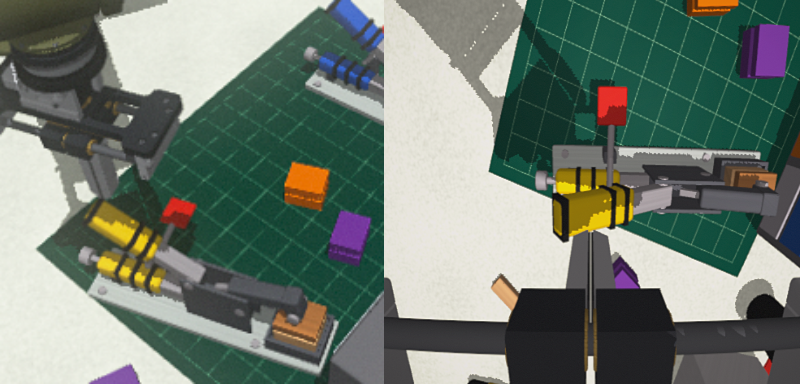

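The picture shows the shut fingers (wrist image 592,270) over the yellow grip (592,210), with the paddle at (612,105). Going down.

```bash
python3 -m creep '{"translation":[[0,0,-8],[0,0,-16],[0,0,-24],[0,0,-32],[0,0,-40]],"yaw":[0,0,0,0,0],"gripper":[255,255,255,255,255]}'
python3 -m creep '{"translation":[[0,0,-4],[0,0,-8],[0,0,-12],[-1,0,-16],[-2,-1,-20]],"yaw":[0,0,0,0,0],"gripper":[255,255,255,255,255]}'
```

```text
time_s: 2.12
ee_pos: [0.534, -0.2484, 0.1818]
eef_rot: [-3.138, -0.002, 1.92]
force: [0.6, -0.4, 0.2]
grip_width: 0.0002
time_s: 2.53
ee_pos: [0.5326, -0.2496, 0.1631]
eef_rot: [-3.14, 0.0, 1.92]
force: [-2.6, 1.8, 12.7]
grip_width: 0.0004
```

```bash
python3 -m creep '{"translation":[[-1,0,-5],[-2,-1,-10],[-4,-1,-15],[-5,-2,-20],[-7,-2,-25]],"yaw":[0,0,0,0,0],"gripper":[255,255,255,255,255]}'
python3 -m creep '{"translation":[[-1,0,-4],[-2,-1,-8],[-4,-1,-12],[-5,-2,-16],[-6,-2,-19]],"yaw":[0,0,0,0,0],"gripper":[255,255,255,255,255]}'
```

```text
time_s: 2.95
ee_pos: [0.5262, -0.2526, 0.14]
eef_rot: [3.141, 0.004, 1.92]
force: [-3.8, -5.2, 12.3]
grip_width: 0.0002
time_s: 3.37
ee_pos: [0.5202, -0.2547, 0.1209]
eef_rot: [3.141, 0.004, 1.92]
force: [-0.0, -0.5, -0.2]
grip_width: 0.0006
```

```bash
python3 -m creep '{"translation":[[0,0,-2],[0,0,-4],[0,0,-6],[0,0,-7],[0,0,-7]],"yaw":[0,0,0,0,0],"gripper":[255,255,255,255,255]}'

```

```text
time_s: 3.78
ee_pos: [0.5203, -0.2548, 0.1151]
eef_rot: [3.141, 0.005, 1.92]
force: [-6.5, 3.2, 14.5]
grip_width: 0.0005
```

```bash
python3 -m creep '{"translation":[[0,0,16],[0,0,32],[0,0,48],[0,0,64],[0,0,80]],"yaw":[0,0,0,0,0],"gripper":[255,255,255,255,255]}'
python3 -m creep '{"translation":[[8,22,0],[16,44,0],[16,66,0],[16,90,0],[16,90,0]],"yaw":[0,0,0,0,0],"gripper":[255,255,255,255,255]}'
python3 - <<'E'
from h import *
a=grab('scene');b=grab('top')
cv2.imwrite('pics/5.png',np.hstack([cv2.resize(a['pixels'][140:310,100:290],(400,358)),cv2.resize(b['pixels'][120:290,280:400],(253,358))])[...,::-1])
for c,(x0,y0,x1,y1) in((a,(110,190,280,310)),(b,(295,130,385,275))):
    h=cv2.cvtColor(c['pixels'],cv2.COLOR_RGB2HSV);H,S,V=[h[...,i].astype(int) for i in range(3)]
    m=np.zeros(H.shape,bool);m[y0:y1,x0:x1]=1
    for k,mm in(('red',((H<6)|(H>174))&(S>180)&(V>60)),('yel',(H>20)&(H<33)&(S>150)&(V>80))):
        p=np.array([world(c,u,v,c['depth'][v,u]) for v,u in zip(*np.nonzero(mm&m&(c['depth']>0)))])
        if len(p)==0: print(k,0);continue
        p=p[p[:,2]>.05]
        if len(p): print(k,len(p),p.mean(0).round(4),p.min(0).round(3),p.max(0).round(3))
E
```

```text
time_s: 4.2
ee_pos: [0.5202, -0.2548, 0.1958]
eef_rot: [3.141, 0.005, 1.92]
force: [-0.9, -0.5, -0.5]
grip_width: 0.0004
time_s: 4.62
ee_pos: [0.5364, -0.1616, 0.1958]
eef_rot: [3.141, 0.004, 1.923]
force: [0.3, 0.3, -0.6]
grip_width: 0.0005
red 203 [ 0.5318 -0.1668  0.0659] [ 0.514 -0.187  0.061] [ 0.551 -0.146  0.07 ]
yel 497 [ 0.5272 -0.255   0.0936] [ 0.488 -0.277  0.051] [ 0.568 -0.228  0.099]
red 0
yel 0
```

View pics/5.png

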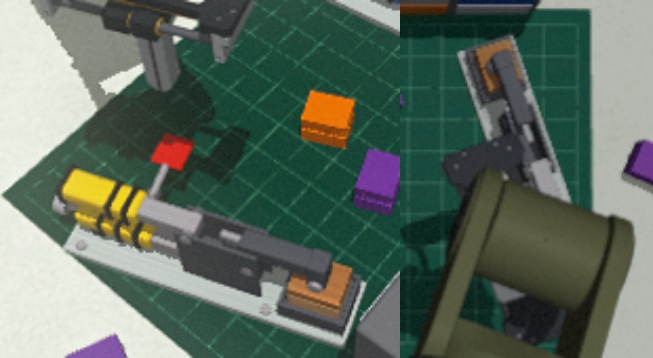

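The handle is level (scene crop 100,195) and the cap is shut (325,285), with the hand clear, so it locks by itself. Next is the paddle at (0.531, -0.165).

```bash
python3 -m creep '{"translation":[[-3,0,-20],[-6,0,-40],[-7,0,-60],[-7,0,-80],[-7,0,-98]],"yaw":[0,0,0,0,0],"gripper":[255,255,255,255,255]}'
python3 -m creep '{"translation":[[0,0,-6],[0,0,-11],[0,0,-16],[0,0,-20],[0,0,-23]],"yaw":[0,0,0,0,0],"gripper":[255,255,255,255,255]}'
```

```text
time_s: 5.13
ee_pos: [0.529, -0.1655, 0.0966]
eef_rot: [3.141, 0.005, 1.92]
force: [0.5, -0.5, -0.1]
grip_width: 0.0006
time_s: 5.55
ee_pos: [0.5293, -0.1658, 0.0748]
eef_rot: [3.141, 0.005, 1.92]
force: [-5.3, 2.5, 7.5]
grip_width: 0.0004
```

Now the last few millimetres (tip at 0.056), then a straight lift.

```bash
python3 -m creep '{"translation":[[0,0,-3],[0,0,-6],[0,0,-8],[0,0,-8]],"yaw":[0,0,0,0],"gripper":[255,255,255,255]}'
python3 - <<'E'
from h import *
a=grab('scene')
cv2.imwrite('pics/6.png',cv2.resize(a['pixels'][140:310,100:290],(500,447))[...,::-1])
E
```

```text
time_s: 5.88
ee_pos: [0.5297, -0.1663, 0.0672]
eef_rot: [3.14, 0.006, 1.92]
force: [-1.6, -0.1, 5.1]
grip_width: 0.0009
```

View pics/6.png

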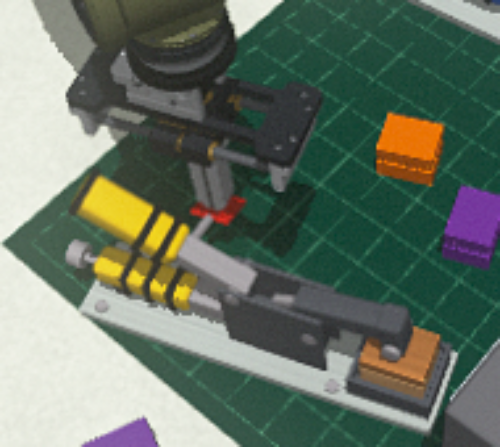

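The handle (crop 120,210) has sprung up with the paddle held down. I'm lifting up and away, then checking.

```bash
python3 -m creep '{"translation":[[0,0,20],[-2,5,50],[-10,20,85],[-30,45,120],[-55,70,150]],"yaw":[0,0,0,0,0],"gripper":[255,255,255,255,255]}'
python3 -m creep '{"translation":[[-35,10,0],[-70,20,0],[-105,30,0],[-140,40,0],[-140,40,0]],"yaw":[0,0,0,0,0],"gripper":[255,255,255,255,255]}'
python3 - <<'E'
from h import *
a=grab('scene');b=grab('top')
cv2.imwrite('pics/7.png',np.hstack([cv2.resize(a['pixels'][70:310,100:390],(483,400)),cv2.resize(b['pixels'][120:290,280:400],(283,400))])[...,::-1])
for c,(x0,y0,x1,y1) in((a,(110,190,280,310)),(b,(295,130,385,275))):
    h=cv2.cvtColor(c['pixels'],cv2.COLOR_RGB2HSV);H,S,V=[h[...,i].astype(int) for i in range(3)]
    m=np.zeros(H.shape,bool);m[y0:y1,x0:x1]=1
    for k,mm in(('red',((H<6)|(H>174))&(S>180)&(V>60)),('yel',(H>20)&(H<33)&(S>150)&(V>80))):
        p=np.array([world(c,u,v,c['depth'][v,u]) for v,u in zip(*np.nonzero(mm&m&(c['depth']>0)))])
        p=p[p[:,2]>(.05 if k=='red' else .12)]
        print(k,len(p),p.mean(0).round(4),p.max(0).round(3))
E
```

```text
time_s: 6.35
ee_pos: [0.4801, -0.1013, 0.2121]
eef_rot: [3.139, 0.007, 1.919]
force: [0.9, -0.2, 0.9]
grip_width: 0.0007
time_s: 6.77
ee_pos: [0.3362, -0.06, 0.2122]
eef_rot: [3.138, 0.007, 1.92]
force: [-0.1, 0.1, 0.5]
grip_width: 0.0005
red 212 [ 0.5314 -0.1664  0.0658] [ 0.55  -0.146  0.07 ]
yel 544 [ 0.5423 -0.2496  0.1424] [ 0.578 -0.224  0.164]
red 206 [ 0.5304 -0.1637  0.068 ] [ 0.551 -0.145  0.073]
yel 409 [ 0.5384 -0.2455  0.1468] [ 0.578 -0.222  0.167]
```

View pics/7.png

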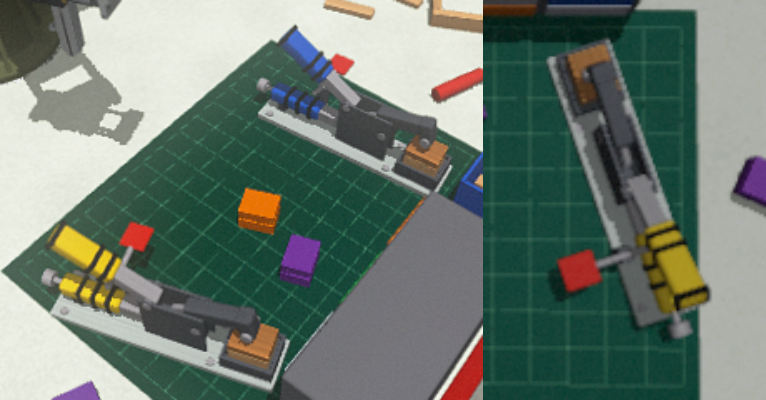

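The handle is back at its start height and the paddle is up (137,235). Before handing in I'll check the cap height against the first picture.

```bash
python3 - <<'E'
from h import *
o=pickle.load(open('pics/scene.pkl','rb'))
def f(c):
    h=cv2.cvtColor(c['pixels'],cv2.COLOR_RGB2HSV);H,S,V=[h[...,i].astype(int) for i in range(3)]
    mm=(H>5)&(H<22)&(S>70)&(V>60)
    p=np.array([world(c,u,v,c['depth'][v,u]) for v,u in zip(*np.nonzero(mm&(c['depth']>0)))])
    return p[(abs(p[:,0]-.735)<.05)&(abs(p[:,1]+.175)<.05)&(p[:,2]>.05)]
for c in(o,):p=f(c);print('after',len(p),np.percentile(p[:,2],[50,75,90]).round(4),p.mean(0))
c=cv2.imread('pics/1.png')[...,::-1]
cv2.imwrite('pics/8.png',np.hstack([cv2.resize(i[245:310,220:285],(390,390),interpolation=2) for i in(c,o['pixels'])])[...,::-1])
E
```

```text
after 402 [0.0615 0.0624 0.0633] [ 0.73746676 -0.18545368  0.06066258]
```

View pics/8.png

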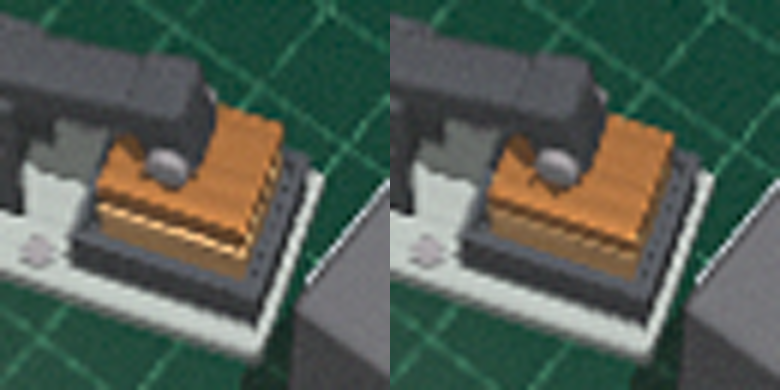

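The pale gap that was visible before (left, about 180,220) is gone after (right). The cap's top is at 0.062 m, which is 30+20+12 mm, so the joint is fully shut and sitting in its nest.

```bash
python3 -c "
from station import ctrl
print(ctrl.hand_in())"
```

```text
the job is handed in; nothing more can be done
None
```

The job is done and handed in at about 7 s of robot time. I pushed the yellow handle down with shut fingers until it snapped over centre. With the hand lifted clear, it stayed locked and level. I then pressed the red release paddle, the handle sprang open, and I moved the arm clear.

Last checks:
- **Handle:** its height matches the start to within 0.5 mm in both camera views, so it is fully open.
- **Release paddle:** it is back up at its rest position.
- **Joint:** the cap's top is at about 62 mm, which is the fully shut height. The joint sits in its nest.
- **Blue pliers:** they were not touched and are still open.
- **Forces:** I read the force only at the end of each move; the highest reading was about 16 N.

No check failed or disagreed. In the check while the handle was locked, the arm hid the grips and paddle from the top camera, so that one rests on the scene view alone.

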